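Flick the use-by date display to the 27th

ROBOT

A 6-joint arm with a two-finger parallel gripper is mounted at the origin on the work surface. World frame = base frame: x ahead of the robot, y to its left, z up, the work surface at z = 0. Lengths are in mm, angles in rad, forces in N, time in s.
With the tool pointing down it reaches from about 300 to 775 mm from the base axis. Payload 14.6 kg.
Tool frame: the origin (TCP) lies between the finger pads; the fingertips stand 22 mm ahead of it and the grasp point (between the pads) lies 3 mm ahead of it (manip.tcp_to_tips is the distance from the TCP to the fingertips, in mm); y points along the fingers, z is the direction in which the jaws open and shut, and the axes are right-handed (so a half turn about y gives the same grasp; the last joint's range is limited). The gripper opens to 94 mm and grips with 3 to 60 N. Pads are 16 mm wide; open, the fingers measure 119 mm over their backs; the gripper's body (75 mm by 177 mm) begins 78 mm behind the grasp point.
Start: joints at [1.123, 0.3, 1.521, -0, 1.321, -0.067], TCP at [204.411, 510.593, 227.446] pointing down, gripper open.
Joint ranges: [-3.03, 3.03], [-0.79, 2.21], [0.23, 2.52], [-1.04, 4.18], [0, 3.07], [-2.55, 2.55]. Speed limits (rad/s): [2.22, 2.22, 2.57, 3.14, 3.14, 3.14].

INTERFACE

Orientations are given as [roll, pitch, yaw] about the fixed x, y, z axes, in that order (R = Rz(yaw) Ry(pitch) Rx(roll)).
In Python, from cell import manip gives the robot as it stands.
- The arm moves only by the shell command python3 -m jog 'ROWS' [OPENING] [FORCE]. ROWS is JSON, one flat list of numbers, 6 for each row, row after row: the shift along the tool's x, y, z in mm, then the turn, a rotation vector about the tool's x, y, z in degrees. A call has 1 to 10 rows; each row is the pose to reach, as a shift and turn from the pose commanded when the call began, along the tool's axes at that moment; what a row does not reach only later rows make up. A row lasts 1/12 s, in which the tool goes at most 41.7 mm and 7.16 degrees, less where a joint would pass 70% of its speed; a pose out of reach is approached as far as the arm can. A call with a gripper value outside its range is refused whole. OPENING is the finger opening in mm, from 0 to 94, set as the call begins (- or left out, the last holds). The fingers move at their own pace and stop on an object; FORCE is the grip in N (left out, the last holds). Time passes only in rows, so rows that repeat a pose let the fingers close. It gives the time, the measured TCP pose, the force and the opening at its end, in the units of the state.
- manip.read_state(): the state, without advancing time (a new reading comes with each control period).
- manip.camera(name): name is "scene" or "top"; returns a dict with "img" (420x560x3 uint8, red, green, blue), "intrinsics" (3x3 intrinsics, pixels), "k1" (the pictures are not rectified: a ray, as slopes to the right and down, at radius r is drawn at 1 + k1 r^2 times it, then the intrinsics apply), "origin" and "orientation" of the camera in the world. Camera axes: x right, y down, z forward; pixel columns grow to the right and rows downward; lengths in mm; the calibration is good to about 2 mm. A picture is of the moment at which its call begins. There is no depth.
- manip.sign_off(): hands the job in, once; it reports no verdict.
Trained networks look in a picture, given as the dict that the camera call returned (one of the last four; its "shot" number tells which), for a name from the list of things; names that differ only in an ending like _2 or _b are one class to them, and where a whole thing is asked for, a point or a joint stands for the part that bears it (a point fixed in the world has none). Each returns a list of dicts, best first, with "score" (0 to 1); they miss things now and then, are a little off and sometimes report something else, mostly with a low value. They report only what shows in the picture. A call takes as long as a camera call. They do not tell look-alikes from the thing itself.
- manip.masks_of(thing, picture): "pixels" (420x560 bool, what is visible of it) and "xy" ([column, row] in pixels, amid what is visible of it).
- manip.tip_of(thing, picture): "xy" ([column, row] in pixels: a listed point, or the origin of a listed thing).
The state is a dict: "clock": time; "joints": joint angles; "qd": joint speeds; "effort": joint torques, N m; "eef_pos": TCP position; "eef_rot": TCP orientation; "wrist_force": force on the tool from outside, world axes, zero at the start; "moment": the same for the moment, N m; "finger_gap": finger opening in mm.
Only numpy, scipy, OpenCV 4.12 (cv2) and the standard library are available. Lean on these libraries where they do the work, as an engineer would, in place of code of your own. Each camera call takes 0.05 s, during which the arm holds its last target.

TASK

The tray of vaccine vials has come out of the freezer to thaw and must be used by the 27th of this month. On the white use-by date display beside it, flick the purple ribbed edges of the two day wheels with a fingertip, click by click, until the day reads 27 with both wheels clicked home. Leave the two month wheels as they are, do not lean on the display, and leave the tray, vials and everything else on the bench undisturbed.

Things in the scene. Friction and masses are not known exactly. Their poses are not given: they have to be found in the camera images.
- display: white use-by date display, 120 (x) x 204 (y) x 79 mm high, held to the bench by suction feet. Origin: centre of its underside; x to the back, z up. Figures (16 mm high) have their tops to +x, read left (+y) to right (-y): day tens, day units (purple edges), month tens, month units (grey), 46 mm apart. The figure in each 20 mm window counts; its ribbed edge is just right (-y) of the window
- day_tens (a joint): the day tens wheel (leftmost, purple edge): angle in rad, no end stops in use. Ten clicks a turn, 0.6283 rad each: figure d shows at d x 0.6283, plus or minus whole turns. Grows when the top of the edge is pushed along the display's +x. A sprung detent: past the middle of a click the wheel snaps on to the next figure by itself; let go earlier, it mostly falls back
- day_units (a joint): the day units wheel (second from left, purple edge): angle in rad, no end stops in use. Ten clicks a turn, 0.6283 rad each: figure d shows at d x 0.6283, plus or minus whole turns. Grows when the top of the edge is pushed along the display's +x. A sprung detent: past the middle of a click the wheel snaps on to the next figure by itself; let go earlier, it mostly falls back
- month_tens (a joint): month tens wheel (third, grey edge): angle in rad, figure d shows at d x 0.6283. Stiff; it stands at 0 and is to stay there
- month_units (a joint): month units wheel (rightmost, grey edge): angle in rad, figure d shows at d x 0.6283. Stiff; it stands at 5 (3.142 rad) and is to stay there
- day_tens_edge (a point): crest of the day tens wheel's ribbed edge, the point to flick: fixed to the display, 86 mm above the bench, 7 mm proud of the flat top. Edge 10 mm wide, a circle of 41 mm radius about y, bare for 22 mm before and behind the crest. A fingertip pressed on it with 3 to 8 N and drawn 20 to 30 mm along x across the crest carries it on by friction, one click; 1 to 2 N starts it
- day_units_edge (a point): crest of the day units wheel's ribbed edge, the point to flick: fixed to the display, 86 mm above the bench, 7 mm proud of the flat top. Edge 10 mm wide, a circle of 41 mm radius about y, bare for 22 mm before and behind the crest. A fingertip pressed on it with 3 to 8 N and drawn 20 to 30 mm along x across the crest carries it on by friction, one click; 1 to 2 N starts it
- vial_tray: white vial tray, 200 x 150 mm, 26 mm high, with purple-capped vials standing up to 47 mm high, loose, about 150 mm or more to the left (+y) of the display's middle. Origin: centre of its underside
- vial0: glass vial with a purple cap, 16 mm across and 36 mm high, loose, behind (+x of) the display. Origin: centre of its underside
- vial1: a second such vial, behind the display
- vial2: a third such vial, in front of (-x of) the display
- spray_bottle: white bottle with a green cap, 48 mm across and 130 mm high, loose, to the right (-y) of the display. Origin: centre of its underside
- data_logger: white temperature logger, 60 x 85 x 22 mm, loose, to the right of the display. Origin: centre of its underside
- carton: small white carton with a purple band, 65 x 110 x 55 mm, loose, to the right front. Origin: centre of its underside
Things that resemble listed ones, but are neither listed nor needed, are in the scene too. What is shaped like the display but yellow is not meant.

How it is judged (in metres and radians):
At the end, for the whole second after the job is handed in: the day wheels rest at 2 and 7 and the month wheels at 0 and 5, each within 0.15 rad (a quarter of a click) of its figure, and still ((value of joint day_tens between -5.1766 and -4.8766 rad or value of joint day_tens between 1.1066 and 1.4066 rad or value of joint day_tens between 7.3898 and 7.6898 rad) and (value of joint day_units between -2.035 and -1.735 rad or value of joint day_units between 4.2482 and 4.5482 rad or value of joint day_units between 10.5314 and 10.8314 rad) and (value of joint month_tens between -6.4332 and -6.1332 rad or value of joint month_tens between -0.15 and 0.15 rad or value of joint month_tens between 6.1332 and 6.4332 rad) and (value of joint month_units between -3.2916 and -2.9916 rad or value of joint month_units between 2.9916 and 3.2916 rad or value of joint month_units between 9.2748 and 9.5748 rad) and velocity of joint day_tens between -0.2 and 0.2 rad/s and velocity of joint day_units between -0.2 and 0.2 rad/s); the robot touches nothing.
It fails at once if a month wheel is turned off its figure (not (value of joint month_tens between -6.6832 and -5.8832 rad or value of joint month_tens between -0.4 and 0.4 rad or value of joint month_tens between 5.8832 and 6.6832 rad) or not (value of joint month_units between -3.5416 and -2.7416 rad or value of joint month_units between 2.7416 and 3.5416 rad or value of joint month_units between 9.0248 and 9.8248 rad)).
It fails at once if the display is leaned on with more than 40 N (contact force between the fingers and display above 40 N).
It fails at once if the tray, a vial, the bottle, the logger or the carton is lifted or moved by more than 15 mm, or tipped over (distance of any of vial_tray, vial0, vial1, vial2, spray_bottle, data_logger, carton from where it was at the start of the episode above 0.015 m or angle between any of vial_tray, vial0, vial1, vial2, spray_bottle, data_logger, carton's own z axis and vertical above 0.4 rad).
It also fails if it takes over 51 s, if anything falls off the work surface, if the arm or the gripper's body presses on something with over 40 N, if the wrist force passes 120 N, or if a joint passes its speed limit or range.

## Working session

There is one attempt and no reset: what is moved stays moved. The work goes in short steps, Python scripts to look and compute and a shell command to move; the robot and the scene stay as the last step left them, time stands still between calls to the robot, and variables do not carry over. Pictures are saved under pics/ and viewed, and the job is handed in when it is done.

```bash
mkdir -p pics; ls; python3 - <<'E'
from cell import manip
import cv2
s=manip.read_state()
for k,v in s.items(): print(k,v)
for n in("scene","top"):
    c=manip.camera(n); cv2.imwrite(f"pics/{n}0.png",c["img"][:,:,::-1])
    print(n,c["intrinsics"],c["k1"],c["origin"],c["orientation"],c["shot"])
    for t in("display","day_tens_edge","day_units_edge"):
        print(t,[(round(d["score"],2),d["xy"]) for d in manip.tip_of(t,c)])
print(manip.tcp_to_tips)
E
```

```text
pics
clock 0.0
joints [ 1.12341519e+00  3.00486895e-01  1.52160095e+00 -5.83426267e-06
  1.32068568e+00 -6.66170849e-02]
qd [-0.00014762 -0.00109441 -0.00101663  0.00082338 -0.00139837  0.00175717]
effort [-3.84825780e-04 -5.31809235e+01 -3.52741134e+01  7.08858669e-02
  2.44285382e-02 -1.56794345e-04]
eef_pos [204.30424451 510.38567351 226.86924457]
eef_rot [-1.57197495e+00  7.29691454e-05 -3.80762651e-01]
wrist_force [ 0.61493147 -0.22684231  0.07914415]
moment [0.01992218 0.04242563 0.01309547]
finger_gap 94.15245334715122
scene [[491.138922     0.         272.84817918]
 [  0.         491.138922   211.15657993]
 [  0.           0.           1.        ]] 0.046478759997350794 [1393.19690137  -52.35376215  980.05904688] [-2.36536136 -0.00874383  1.45362901] 1
display [(0.83, [209.6, 189.3]), (0.83, [375.9, 180.3]), (0.79, [235.3, 248.3])]
day_tens_edge [(0.92, [396.2, 149.7]), (0.86, [255.7, 223.4]), (0.79, [224.5, 168.5])]
day_units_edge [(0.91, [240.3, 226.5]), (0.76, [379.6, 158.3]), (0.58, [206.1, 165.1])]
top [[494.22502903   0.         281.88530846]
 [  0.         494.22502903 211.07388006]
 [  0.           0.           1.        ]] -0.17287549986347062 [ 321.8335906    61.47632927 1329.65117703] [-2.98360927  0.00940456 -1.57517287] 2
display [(0.79, [325.4, 202.0]), (0.72, [355.7, 280.7]), (0.68, [164.7, 286.0])]
day_tens_edge [(0.81, [303.4, 194.7]), (0.58, [329.8, 287.0]), (0.58, [135.7, 294.6]), (0.39, [393.3, 192.1])]
day_units_edge [(0.97, [316.5, 196.4]), (0.91, [353.7, 282.7]), (0.89, [153.5, 287.1])]
22.0
```

View pics/scene0.png

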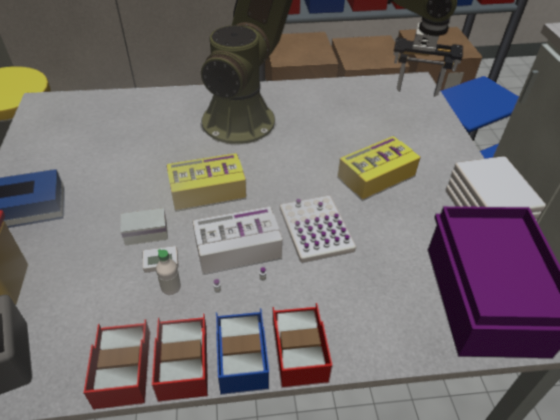

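View pics/top0.png

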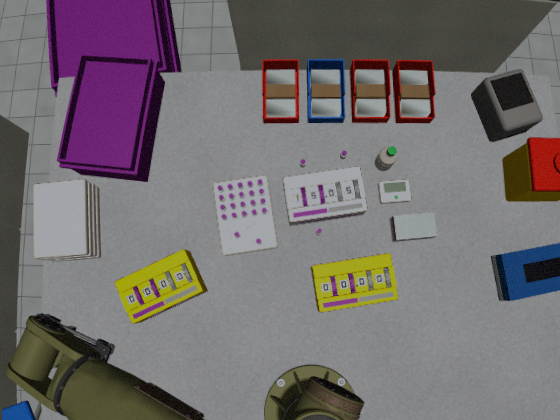

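Three candidates for the display: white at top (325,195), yellow at (355,281) and yellow at (160,286). The white one fits, since yellow is ruled out. I'll enlarge it to confirm.

```bash
cat > h.py <<'E'
import numpy as np, cv2
from scipy.spatial.transform import Rotation as R
def rot(o): return R.from_euler('xyz',o).as_matrix()
def ray(c,xy):
    K=c["intrinsics"];d=np.array([(xy[0]-K[0,2])/K[0,0],(xy[1]-K[1,2])/K[1,1]])
    u=d.copy()
    for _ in range(30): u=d/(1+c["k1"]*(u@u))
    return np.array(c["origin"]),rot(c["orientation"])@np.array([u[0],u[1],1])
def atz(c,xy,z):
    o,d=ray(c,xy); return o+d*(z-o[2])/d[2]
def proj(c,p):
    q=rot(c["orientation"]).T@(np.array(p)-c["origin"]);u=q[:2]/q[2];u=u*(1+c["k1"]*(u@u))
    K=c["intrinsics"];return np.array([K[0,0]*u[0]+K[0,2],K[1,1]*u[1]+K[1,2]])
E
python3 - <<'E'
from cell import manip
from h import *
im={}
for n,(x0,y0,x1,y1) in(("top",(275,155,375,230)),("scene",(185,195,295,275))):
    c=manip.camera(n)
    a=cv2.resize(c["img"][y0:y1,x0:x1],None,fx=7,fy=7,interpolation=cv2.INTER_CUBIC)
    cv2.imwrite(f"pics/{n}1.png",a[:,:,::-1])
    m=[d for d in manip.masks_of("display",c) if abs(d["xy"][0]-(325 if n=="top" else 235))<30 and abs(d["xy"][1]-(195 if n=="top" else 237))<25]
    for d in m:
        r=cv2.minAreaRect(np.argwhere(d["pixels"])[:,::-1].astype(np.float32)); print(n,d["score"],d["xy"],r,d["pixels"].sum())
        print([atz(c,p,79).round(1) for p in cv2.boxPoints(r)])
    for t in("day_tens_edge","day_units_edge","display"):
        for d in manip.tip_of(t,c): print(n,t,round(d["score"],2),d["xy"],atz(c,d["xy"],86 if t!="display" else 0).round(1))
    for t in("vial0","vial2","vial_tray","spray_bottle","data_logger","carton"):
        for d in manip.tip_of(t,c): print(n,t,round(d["score"],2),d["xy"],atz(c,d["xy"],0).round(1))
E
```

```text
top 0.59 [324.4, 197.0] ((324.5256652832031, 195.4959716796875), (49.07622528076172, 80.42469787597656), 81.02737426757812) 3823
[array([609.2,  74.3,  79. ]), array([ 641.9, -133.4,   79. ]), array([ 513.6, -149.1,   79. ]), array([482.5,  55.3,  79. ])]
top day_tens_edge 0.87 [302.7, 194.3] [563.2  18.8  86. ]
top day_tens_edge 0.78 [331.9, 285.7] [330.4 -51.9  86. ]
top day_tens_edge 0.67 [136.6, 292.9] [311.7 442.3  86. ]
top day_units_edge 0.84 [351.8, 281.8] [ 339.6 -102.1   86. ]
top day_units_edge 0.83 [325.1, 194.2] [563.2 -38.7  86. ]
top day_units_edge 0.62 [155.6, 288.6] [323.1 392.9  86. ]
top display 0.76 [165.2, 284.2] [335.3 389.5   0. ]
top display 0.73 [352.9, 279.0] [ 348.2 -116.5    0. ]
top display 0.59 [323.8, 203.1] [555.1 -41.6   0. ]
top vial0 0.55 [302.6, 161.5] [672.6  15.    0. ]
top vial0 0.53 [344.5, 155.7] [ 688.8 -102.     0. ]
top vial0 0.48 [319.5, 231.5] [477.1 -28.6   0. ]
top vial2 0.55 [302.6, 161.5] [672.6  15.    0. ]
top vial2 0.53 [344.5, 155.7] [ 688.8 -102.     0. ]
top vial2 0.48 [319.5, 231.5] [477.1 -28.6   0. ]
top vial_tray 0.58 [247.0
[... 779 characters left out ...]
, 226.3] [565.7 -27.9  86. ]
scene day_units_edge 0.93 [207.3, 168.4] [ 337.  -103.7   86. ]
scene display 0.97 [236.8, 248.5] [563.4 -40.4   0. ]
scene display 0.85 [374.2, 177.9] [332.7 387.   -0. ]
scene display 0.78 [208.1, 190.7] [ 335.3 -108.8    0. ]
scene vial0 0.65 [218.0, 289.2] [686.2 -93.8   0. ]
scene vial0 0.39 [265.5, 277.1] [663.1  23.9   0. ]
scene vial2 0.65 [218.0, 289.2] [686.2 -93.8   0. ]
scene vial2 0.39 [265.5, 277.1] [663.1  23.9   0. ]
scene vial_tray 0.93 [313.7, 228.6] [516.1 170.7  -0. ]
scene spray_bottle 0.87 [169.0, 288.0] [ 669.3 -210.8    0. ]
scene data_logger 0.87 [160.4, 261.7] [ 585.5 -234.8    0. ]
scene carton 0.72 [146.7, 231.0] [ 475.8 -275.4    0. ]
```

View pics/top1.png

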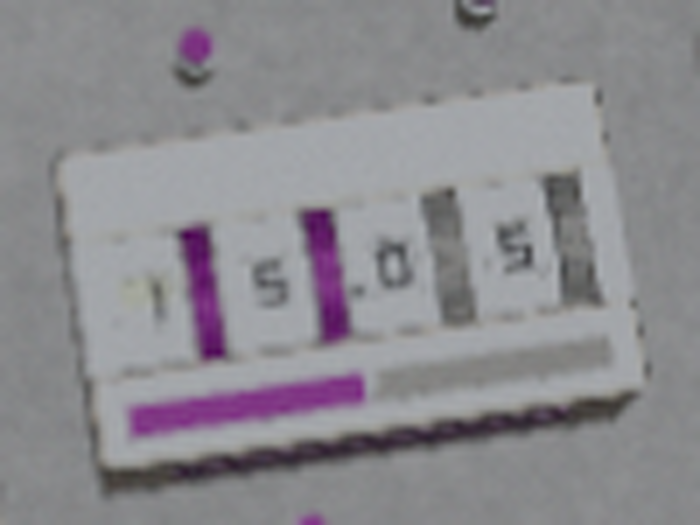

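View pics/scene1.png

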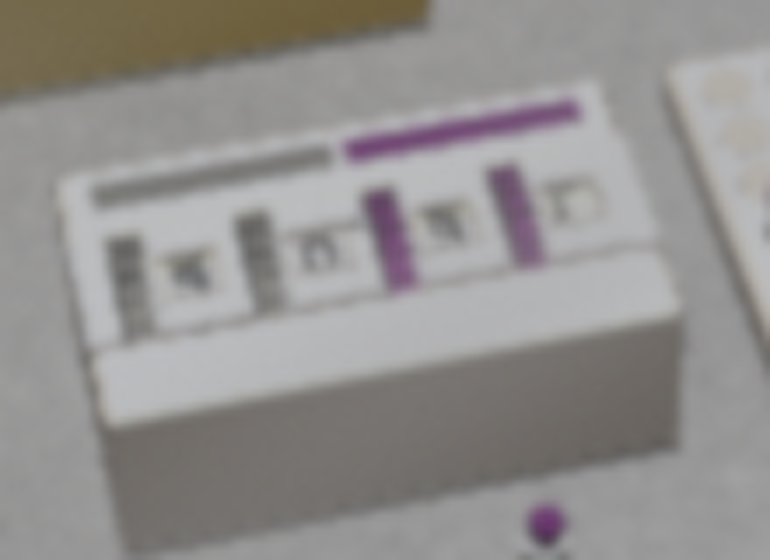

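The enlarged crop confirms the white display. Its edges are purple, purple, grey, grey, and it reads "1? 5 0 5". I'll segment the ribbed edges for exact positions and enlarge the tens figure.

```bash
python3 - <<'E'
from cell import manip
from h import *
tiles=[]
P={}
for n,bx in(("top",(284,165,366,222)),("scene",(192,205,285,262))):
    cs=[manip.camera(n) for _ in range(6)]
    c=cs[0]; img=np.mean([k["img"] for k in cs],0).astype(np.uint8)
    hsv=cv2.cvtColor(img,cv2.COLOR_RGB2HSV)
    m=((hsv[...,0]>135)&(hsv[...,0]<165)&(hsv[...,1]>70)).astype(np.uint8)
    k=np.zeros_like(m);k[bx[1]:bx[3],bx[0]:bx[2]]=1;m*=k
    N,L,S,C=cv2.connectedComponentsWithStats(m)
    for i in range(1,N):
        if S[i,4]<15: continue
        r=cv2.minAreaRect(np.argwhere(L==i)[:,::-1].astype(np.float32))
        print(n,S[i],C[i].round(1),r, "at86",atz(c,r[0],86).round(1),"79",atz(c,r[0],79).round(1),[atz(c,p,79).round(0)[:2] for p in cv2.boxPoints(r)])
    if n=="top": f=img[180:215,284:332]; 
    else: f=img[215:240,235:283][::-1,::-1]
    tiles.append(cv2.resize(f,(768,int(f.shape[0]*16)),interpolation=cv2.INTER_CUBIC))
    cv2.imwrite(f"pics/{n}2.png",tiles[-1][:,:,::-1])
E
```

```text
top [318 185   7  19  70] [321.3 193.8] ((321.29864501953125, 193.8590545654297), (18.247459411621094, 3.7653489112854004), 79.99201965332031) at86 [564.1 -28.9  86. ] 79 [565.5 -29.5  79. ] [array([588., -21.]), array([590., -31.]), array([543., -38.]), array([541., -28.])]
top [301 187   6  19  66] [303.7 196.3] ((303.6081237792969, 196.14865112304688), (18.248287200927734, 3.452378749847412), 80.53767395019531) at86 [558.4  16.5  86. ] 79 [559.7  16.3  79. ] [array([583.,  24.]), array([584.,  15.]), array([537.,   8.]), array([535.,  17.])]
top [294 208  33   9 139] [310.1 212.4] ((309.9779968261719, 212.35330200195312), (4.153532981872559, 32.68434524536133), 81.46923065185547) at86 [516.3   0.8  86. ] 79 [5.174e+02 4.000e-01 7.900e+01] [array([517.,  43.]), array([529., -40.]), array([518., -42.]), array([506.,  41.])]
scene [235 211  30   6  40] [248.3 213.6] ((249.48532104492188, 213.4155731201172), (1.4992351531982422, 29.4278507232666), 80.13418579101562) at86 [523.8  -1.9  86. ] 79 [517.   -1.5  79. ] [array([519., -39.]), array([509.,  36.]), array([515.,  36.]), array([525., -39.])]
scene [238 223   5  11  19] [240.2 228.2] ((240.20001220703125, 228.09999084472656), (10.435516357421875, 1.5811388492584229), 71.56504821777344) at86 [571.7 -28.8  86. ] 79 [565.3 -28.6  79. ] [array([549., -33.]), array([547., -30.]), array([582., -24.]), array([583., -28.])]
```

```bash
python3 -c "
import cv2
a=cv2.imread('pics/top2.png');b=cv2.imread('pics/scene2.png');import numpy as np
c=np.vstack([a,b]);cv2.imwrite('pics/tens.png',cv2.resize(c,(0,0),fx=.6,fy=.6));print(c.shape)"
```

```text
(960, 768, 3)
```

View pics/tens.png

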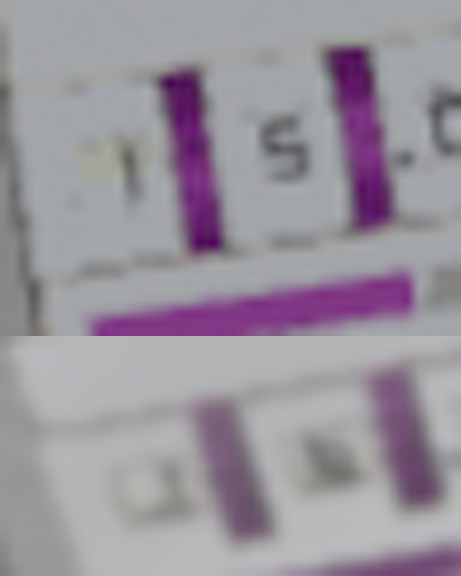

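The tens figure is a "1" under some glare. The top view shows it at (297,196) and "5" at (313,195). Crests from the top view are tens at about (559.5, 16.4) and units at about (564.6, −29.1), with display yaw about 0.14. I'll confirm the tens figure after its first click. Next is the approach move.

```bash
cat >> h.py <<'E'
def delta(s,pos,yaw):
    M=rot(s["eef_rot"]); T=R.from_euler('xyz',[-np.pi/2,0,yaw]).as_matrix()
    sh=M.T@(np.array(pos)-s["eef_pos"]); rv=R.from_matrix(M.T@T).as_rotvec(degrees=True)
    print("shift",sh.round(1),"turn",rv.round(1))
E
python3 - <<'E'
from cell import manip
from h import *
s=manip.read_state(); print(s["clock"]); delta(s,[547.6,14.7,200],.14)
E
```

```text
2.1
shift [ 502.9   27.4 -332.8] turn [ -0.  -29.8   0. ]
```

```bash
python3 -m jog '[25,0,-17,0,-3,0, 60,0,-40,0,-7,0, 95,0,-63,0,-10,0, 130,0,-86,0,-13,0, 165,2,-109,0,-16,0, 200,4,-132,0,-19,0, 235,6,-155,0,-21,0, 270,8,-178,0,-24,0, 305,10,-201,0,-26,0, 340,12,-224,0,-28,0]' 0 20; python3 - <<'E'
from cell import manip
from h import *
s=manip.read_state(); print(s["clock"],s["wrist_force"]); delta(s,[547.6,14.7,150],.14)
E
```

```text
clock: 2.93
eef_pos: [436.3, 176.2, 215.8]
eef_rot: [-1.571, -0.001, 0.11]
wrist_force: [1.6, 0.4, -0.4]
finger_gap: 30.4
2.9333 [ 1.63349904  0.39132919 -0.43047919]
shift [  92.8   65.8 -172.7] turn [-0.  -1.7  0. ]
```

```bash
python3 -m jog '[18,12,-35,0,-1,0, 37,26,-70,0,-1.7,0, 56,40,-104,0,-1.7,0, 75,55,-138,0,-1.7,0, 92,65,-172,0,-1.7,0, 92,65,-172,0,-1.7,0, 92,65,-172,0,-1.7,0, 92,65,-172,0,-1.7,0]' 0 20; python3 - <<'E'
from cell import manip
from h import *
s=manip.read_state(); print(s["clock"],s["wrist_force"]); delta(s,[547.6,14.7,115],.14)
c=manip.camera("top"); cv2.imwrite("pics/t3.png",cv2.resize(c["img"][140:260,250:410],None,fx=5,fy=5)[:,:,::-1])
c=manip.camera("scene"); cv2.imwrite("pics/s3.png",cv2.resize(c["img"][160:290,170:330],None,fx=4.5,fy=4.5)[:,:,::-1])
E
```

```text
clock: 3.6
eef_pos: [545.3, 17.3, 150.6]
eef_rot: [-1.571, 0.0, 0.137]
wrist_force: [0.1, -0.2, 0.0]
finger_gap: 0.4
3.6 [ 0.10693839 -0.17919982  0.04036856]
shift [ 1.9 35.6 -2.9] turn [-0.  -0.2 -0. ]
```

View pics/s3.png

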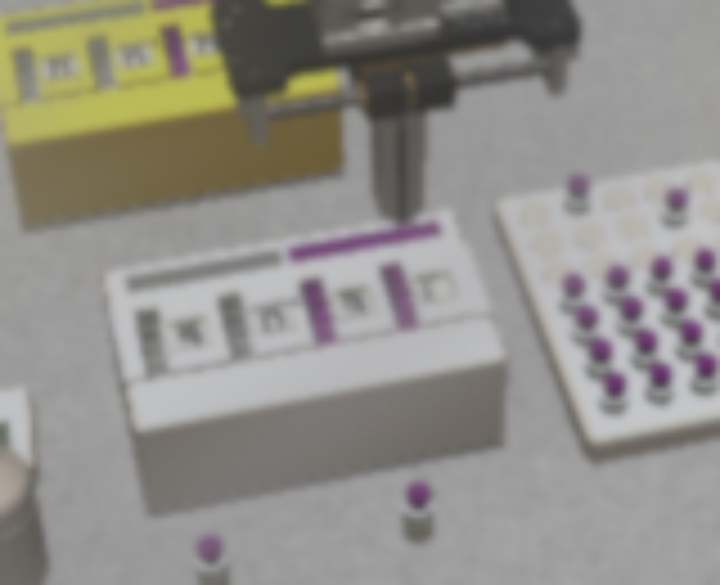

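View pics/t3.png

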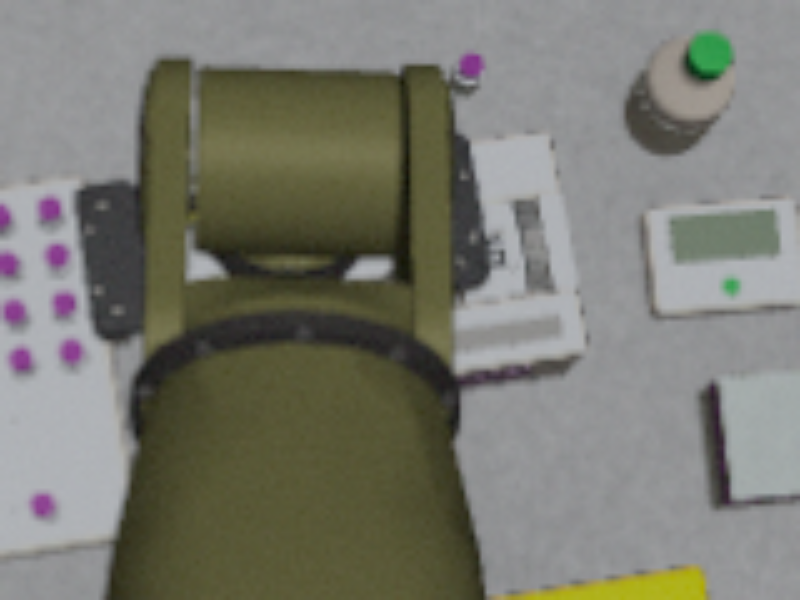

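The scene view shows the closed fingertips at crop (405,215), in line with the tens edge at (398,295) and short of it on the robot side. The scene camera still sees the wheels with the arm there. Lowering next.

```bash
python3 -m jog '[2,18,-3,0,0,0, 2,36,-3,0,0,0, 2,36,-3,0,0,0, 2,38,-3,0,0,0, 2,40,-3,0,0,0, 2,40,-3,0,0,0]'; python3 -m jog '[0,1,0,0,0,0, 0,1,0,0,0,0]';python3 -m jog '[0,1,0,0,0,0, 0,1,0,0,0,0]'
```

```text
clock: 4.2
eef_pos: [548.2, 14.7, 111.4]
eef_rot: [-1.571, -0.001, 0.138]
wrist_force: [0.6, -0.4, -0.3]
finger_gap: 0.2
clock: 4.37
eef_pos: [548.1, 14.4, 110.0]
eef_rot: [-1.571, -0.001, 0.138]
wrist_force: [0.3, -0.0, -0.8]
finger_gap: 0.6
clock: 4.53
eef_pos: [547.9, 14.3, 108.6]
eef_rot: [-1.571, -0.0, 0.138]
wrist_force: [-0.5, -0.3, -0.1]
finger_gap: 0.1
```

```bash
for i in 1 ; do python3 -m jog '[0,1,0,0,0,0, 0,1,0,0,0,0]'; done;  python3 -m jog '[0,0.5,0,0,0,0, 0,0.5,0,0,0,0]'; python3 - <<'E'
from cell import manip
from h import *
c=manip.camera("scene"); cv2.imwrite("pics/s4.png",cv2.resize(c["img"][190:270,200:300],None,fx=7,fy=7)[:,:,::-1])
E
```

```text
clock: 4.7
eef_pos: [548.2, 14.3, 107.9]
eef_rot: [-1.571, -0.001, 0.138]
wrist_force: [-0.7, -0.5, 4.6]
finger_gap: 0.7
clock: 4.87
eef_pos: [548.4, 14.2, 107.8]
eef_rot: [-1.571, -0.001, 0.138]
wrist_force: [-1.9, 0.3, 7.1]
finger_gap: 0.2
```

View pics/s4.png

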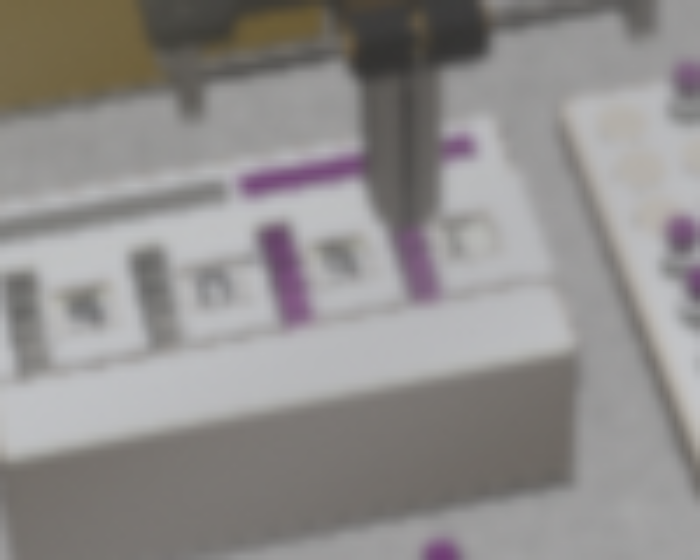

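Contact is on the tens edge at 7 N. Now I'll draw along +x and lift.

```bash
python3 -m jog '[3,0,0,0,0,0, 7,0,0,0,0,0, 11,0,0,0,0,0, 15,0,0,0,0,0, 19,0,0,0,0,0]';python3 -m jog '[3,0,0,0,0,0, 5,0,0,0,0,0]'; python3 -m jog '[0,-5,0,0,0,0, 0,-15,0,0,0,0, -12,-20,0,0,0,0, -24,-20,0,0,0,0, -24,-20,0,0,0,0]'; python3 - <<'E'
from cell import manip
from h import *
c=manip.camera("scene"); cv2.imwrite("pics/s5.png",cv2.resize(c["img"][190:270,200:300],None,fx=7,fy=7)[:,:,::-1])
E
```

```text
clock: 5.33
eef_pos: [567.6, 17.0, 108.0]
eef_rot: [-1.571, -0.002, 0.137]
wrist_force: [0.8, 1.0, 6.8]
finger_gap: 0.5
clock: 5.5
eef_pos: [572.4, 17.7, 107.6]
eef_rot: [-1.571, -0.001, 0.138]
wrist_force: [1.2, 0.0, 4.2]
finger_gap: 0.9
clock: 5.92
eef_pos: [546.7, 14.1, 127.9]
eef_rot: [-1.571, 0.0, 0.137]
wrist_force: [0.2, -0.4, -0.6]
finger_gap: 0.3
```

View pics/s5.png

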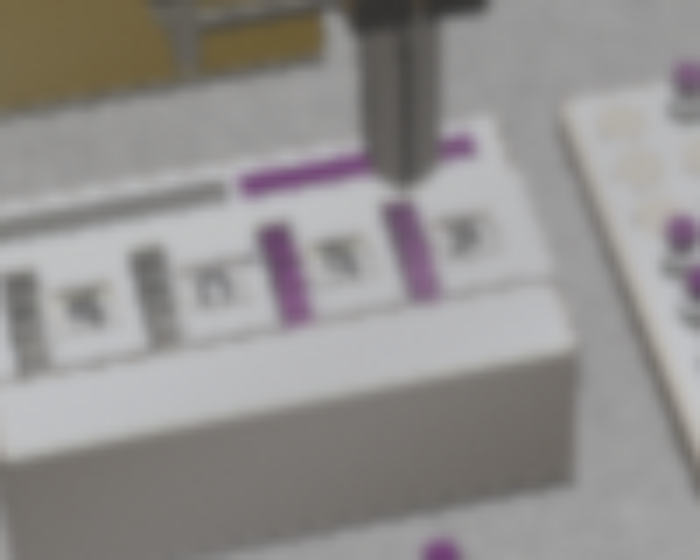

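The tens figure at crop (467,237) has changed and now has a heavier glyph that looks like a 2. I'll move to the units wheel next and verify the tens later in the top view.

```bash
python3 -m jog '[0,0,-15,0,0,0, 0,0,-30,0,0,0, 0,0,-45.5,0,0,0, 0,0,-45.5,0,0,0, 0,8,-45.5,0,0,0, 0,16,-45.5,0,0,0, 0,18,-45.5,0,0,0, 0,18,-45.5,0,0,0, 0,18,-45.5,0,0,0]'; python3 -m jog '[0,1,0,0,0,0, 0,1,0,0,0,0]'; python3 -m jog '[0,1,0,0,0,0, 0,1,0,0,0,0]'; python3 - <<'E'
from cell import manip
from h import *
c=manip.camera("scene"); cv2.imwrite("pics/s6.png",cv2.resize(c["img"][190:270,200:300],None,fx=7,fy=7)[:,:,::-1])
E
```

```text
clock: 6.72
eef_pos: [554.0, -30.2, 108.6]
eef_rot: [-1.571, 0.001, 0.138]
wrist_force: [0.4, -0.1, 0.2]
finger_gap: 0.7
clock: 6.88
eef_pos: [554.2, -30.4, 108.0]
eef_rot: [-1.571, -0.0, 0.138]
wrist_force: [-0.1, 0.7, 1.3]
finger_gap: 0.4
clock: 7.05
eef_pos: [554.5, -30.5, 107.7]
eef_rot: [-1.571, -0.001, 0.138]
wrist_force: [-2.6, 2.4, 8.0]
finger_gap: 0.7
```

View pics/s6.png

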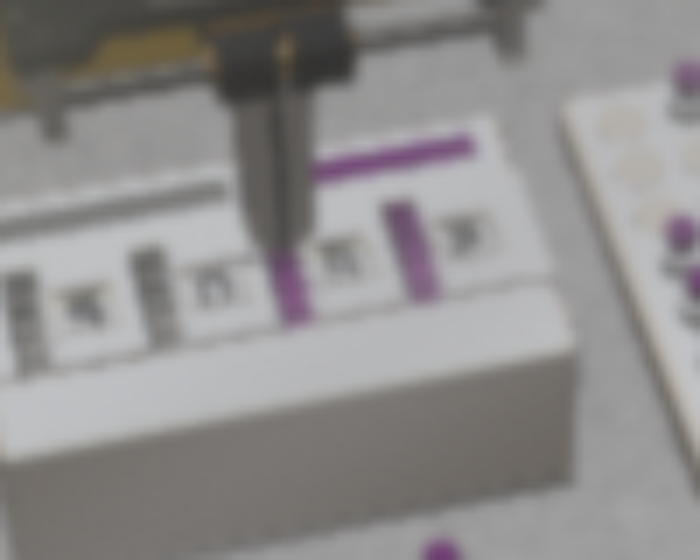

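The fingertip is on the units edge at crop (285,250) with 8 N. First units flick.

```bash
python3 -m jog '[3,0,0,0,0,0, 7,-0.2,0,0,0,0, 11,-0.2,0,0,0,0, 15,-0.2,0,0,0,0, 19,0,0,0,0,0]';python3 -m jog '[3,0,0,0,0,0, 5,0,0,0,0,0]'; python3 -m jog '[0,-5,0,0,0,0, 0,-15,0,0,0,0, -12,-18,0,0,0,0, -24,-18,0,0,0,0, -24,-18,0,0,0,0]'; python3 - <<'E'
from cell import manip
from h import *
c=manip.camera("scene"); cv2.imwrite("pics/s7.png",cv2.resize(c["img"][190:270,200:300],None,fx=7,fy=7)[:,:,::-1])
E
```

```text
clock: 7.52
eef_pos: [573.7, -27.7, 107.9]
eef_rot: [-1.571, -0.002, 0.138]
wrist_force: [-0.6, 3.1, 7.8]
finger_gap: 0.6
clock: 7.68
eef_pos: [578.6, -27.1, 107.6]
eef_rot: [-1.571, -0.002, 0.138]
wrist_force: [1.5, 3.1, 3.7]
finger_gap: 0.1
clock: 8.1
eef_pos: [552.9, -31.1, 125.8]
eef_rot: [-1.571, 0.0, 0.137]
wrist_force: [0.4, -0.3, 0.1]
finger_gap: 0.4
```

View pics/s7.png

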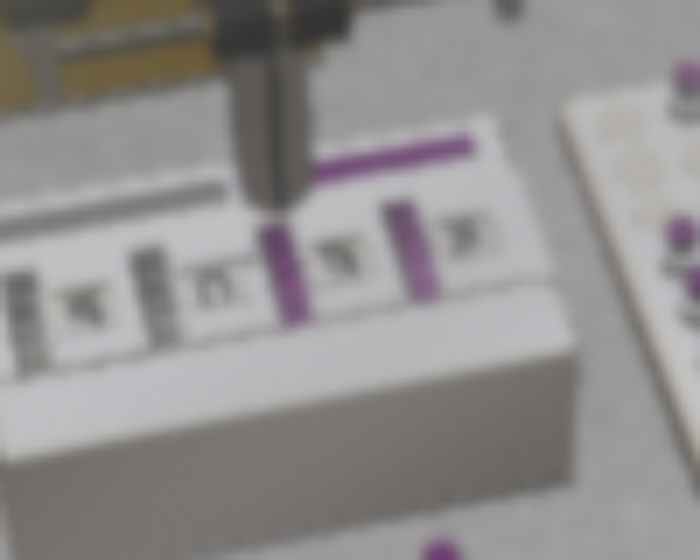

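The scene view is too coarse to tell a 5 from a 6. There is plenty of time, so I'll swing aside and read it from the top camera.

```bash
python3 -m jog '[0,-30,0,0,0,0, 0,-60,20,0,0,0, -20,-60,50,0,0,0, -40,-60,85,0,0,0, -60,-60,120,0,0,0, -80,-60,155,0,0,0, -100,-60,190,0,0,0, -100,-60,225,0,0,0, -100,-60,250,0,0,0, -100,-60,250,0,0,0]'; python3 - <<'E'
from cell import manip
from h import *
c=np.mean([manip.camera("top")["img"] for _ in range(3)],0).astype(np.uint8); cv2.imwrite("pics/t8.png",cv2.resize(c[160:225,270:375],None,fx=7,fy=7,interpolation=cv2.INTER_CUBIC)[:,:,::-1])
E
```

```text
clock: 8.98
eef_pos: [420.4, 206.7, 185.7]
eef_rot: [-1.57, -0.001, 0.141]
wrist_force: [0.7, -0.3, 0.4]
finger_gap: 0.3
```

View pics/t8.png

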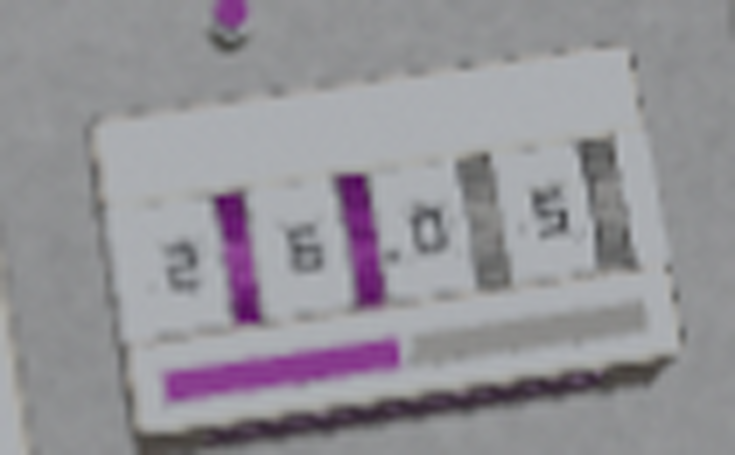

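The top view shows tens "2" at crop (182,265), units "6" at (303,245), and months "05" unchanged. The units wheel needs one more click.

```bash
python3 -m jog '[0,0,-30,0,0,0, 20,0,-65,0,0,0, 40,0,-100,0,0,0, 60,0,-135,0,0,0, 80,0,-170,0,0,0, 100,0,-205,0,0,0, 100,10,-240,0,0,0, 100,35,-250,0,0,0, 100,62,-250,0,0,0, 100,62,-250,0,0,0]'; python3 -m jog '[0,0,0,0,0,0]'; python3 - <<'E'
from cell import manip
from h import *
s=manip.read_state(); delta(s,[554,-30.5,109.5],.138)
E
```

```text
clock: 9.97
eef_pos: [552.0, -32.8, 118.4]
eef_rot: [-1.569, 0.007, 0.134]
wrist_force: [-0.4, 0.6, -0.9]
finger_gap: 0.7
clock: 10.05
eef_pos: [553.7, -31.7, 122.7]
eef_rot: [-1.57, 0.002, 0.136]
wrist_force: [1.8, 0.7, 1.3]
finger_gap: 0.7
shift [ 0.5 13.2  1.2] turn [-0.  -0.1 -0.1]
```

```bash
python3 -m jog '[0,7,0,0,0,0, 0,13,0,0,0,0, 0,14,0,0,0,0, 0,14,0,0,0,0]'; python3 -m jog '[0,1,0,0,0,0, 0,1,0,0,0,0]'
```

```text
clock: 10.38
eef_pos: [554.2, -30.5, 109.3]
eef_rot: [-1.571, -0.0, 0.138]
wrist_force: [-0.5, -0.3, -0.1]
finger_gap: 0.1
clock: 10.55
eef_pos: [554.3, -30.6, 108.4]
eef_rot: [-1.571, -0.0, 0.138]
wrist_force: [0.6, -0.3, -0.1]
finger_gap: 0.5
```

```bash
python3 -m jog '[0,1,0,0,0,0, 0,1,0,0,0,0]'; python3 -m jog '[0,0.5,0,0,0,0, 0,0.5,0,0,0,0]'
```

```text
clock: 10.72
eef_pos: [554.6, -30.7, 107.9]
eef_rot: [-1.571, -0.001, 0.138]
wrist_force: [-1.8, 0.5, 6.6]
finger_gap: 0.6
clock: 10.88
eef_pos: [554.8, -30.7, 107.8]
eef_rot: [-1.571, -0.002, 0.138]
wrist_force: [-2.1, 0.6, 9.8]
finger_gap: 0.3
```

```bash
python3 -m jog '[3,-0.3,0,0,0,0, 7,-0.5,0,0,0,0, 11,-0.5,0,0,0,0, 15,-0.4,0,0,0,0, 19,-0.2,0,0,0,0]';python3 -m jog '[3,0,0,0,0,0, 5,0,0,0,0,0]'; python3 -m jog '[0,-5,0,0,0,0, 0,-15,0,0,0,0, 0,-30,0,0,0,0, 0,-60,0,0,0,0, -20,-80,20,0,0,0, -40,-80,50,0,0,0, -60,-80,85,0,0,0, -80,-80,120,0,0,0, -100,-80,155,0,0,0, -120,-80,190,0,0,0]';python3 -m jog '[0,0,30,0,0,0, 0,0,60,0,0,0, 0,0,60,0,0,0, 0,0,60,0,0,0]'; python3 - <<'E'
from cell import manip
from h import *
c=np.mean([manip.camera("top")["img"] for _ in range(3)],0).astype(np.uint8); cv2.imwrite("pics/t9.png",cv2.resize(c[160:225,270:375],None,fx=7,fy=7,interpolation=cv2.INTER_CUBIC)[:,:,::-1]); cv2.imwrite("pics/t9f.png",c[:,:,::-1])
E
```

```text
clock: 11.3
eef_pos: [573.9, -28.0, 108.0]
eef_rot: [-1.571, -0.002, 0.138]
wrist_force: [0.6, 2.5, 7.5]
finger_gap: 0.5
clock: 11.47
eef_pos: [578.8, -27.3, 107.6]
eef_rot: [-1.571, -0.002, 0.138]
wrist_force: [1.4, 1.8, 4.2]
finger_gap: 0.5
clock: 12.3
eef_pos: [431.4, 145.2, 187.5]
eef_rot: [-1.571, -0.001, 0.137]
wrist_force: [0.5, -0.2, 0.3]
finger_gap: 0.4
clock: 12.63
eef_pos: [424.3, 204.4, 187.3]
eef_rot: [-1.571, -0.0, 0.14]
wrist_force: [-0.2, -0.9, 0.1]
finger_gap: 0.7
```

View pics/t9.png

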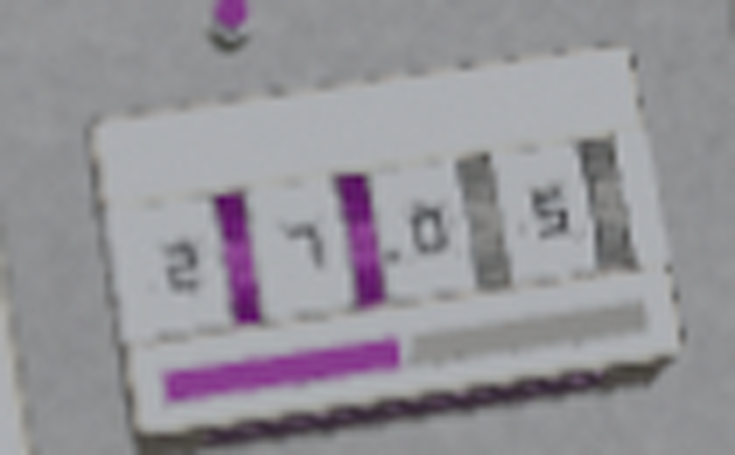

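View pics/t9f.png

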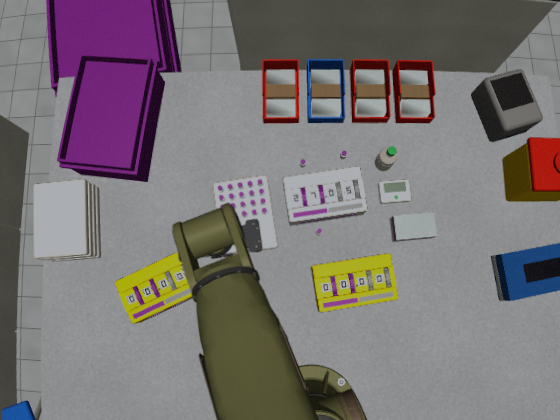

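The display reads 2 7 . 0 5 in the top crop, at (182,265), (305,245), (430,230) and (550,212). The figures are centred and everything around the display is in place. The arm is clear of the bench, with its tips at about 165 mm. Handing in.

```bash
python3 -c "
from cell import manip
print(manip.sign_off())"
```

```text
the job is handed in; nothing more can be done
None
```

The day now reads 27 and the job is handed in. With the closed fingertips I flicked the tens wheel one click (1 to 2) and the units wheel two clicks (5 to 6 to 7). The wrist force readings peaked at about 10 N pressing down, just before the last flick, and were 4 to 8 N during the draws. The robot's clock stood at about 12.6 s when I took the last check pictures.

- **Last check, top camera:** the display reads 2 7 . 0 5 with the figures centred in their windows. The tray, vials, bottle, logger and carton look unmoved, though the arm hides part of the tray, and the arm was clear of everything.
- **Earlier readings that were unclear:** glare partly washed out the starting tens figure. The scene camera was too coarse to tell a 5 from a 6. I settled both from the top camera after the clicks.
- **Not measured:** the wheel angles have no direct reading, so "clicked home" rests on how the figures look in the picture.

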